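Put the mixed-up salvaged parts back in their own trays

ROBOT

A 6-joint arm with a two-finger parallel gripper is mounted at the origin on the work surface. World frame = base frame: x ahead of the robot, y to its left, z up, the work surface at z = 0. Lengths are in m, angles in rad, forces in N, time in s.
With the tool pointing down it reaches from about 0.275 to 0.75 m from the base axis. Payload 10.2 kg.
Tool frame: the origin (TCP) lies midway between the tips of the shut fingers; the grasp point (between the pads) lies 19 mm behind it; y points along the fingers, z is the direction in which the jaws open and shut, and the axes are right-handed (so a half turn about y gives the same grasp; the last joint's range is limited). The gripper opens to 85 mm and grips with 20 to 120 N. Pads are 22 mm wide; open, the fingers measure 114 mm over their backs; the gripper's body (76 mm by 85 mm) begins 54 mm behind the grasp point. The pads swing forward as they close: fully open they stand 13 mm farther back than shut.
Start: joints at [-1.502, 0.313, 1.498, -0, 1.331, -0.223], TCP at [0.151, -0.503, 0.231] pointing down, gripper open.
Joint ranges: [-2.94, 2.94], [-0.97, 2.17], [0.19, 2.56], [-1.23, 4.37], [0.02, 3.11], [-2.88, 2.88]. Speed limits (rad/s): [2.39, 2.39, 3.01, 3.14, 3.14, 3.14].

INTERFACE

Orientations are given as a 3x3 rotation matrix whose columns are the frame's x, y, z axes.
In Python, from rig import sense, snapshot, calibration, job_done gives the robot as it stands.
- The arm moves only by the tool servo_tool, never from a script. Its argument "rows" is a list of rows, each an object with "rot": the turn, a rotation vector about the world's x, y, z in rad, a list of three; "travel": the shift along the world's x, y, z in m, a list of three; "grip": the opening, from 0 (shut) to 1 (fully open). In form: [{"rot": [rx, ry, rz], "travel": [tx, ty, tz], "grip": grip}, ...]. A call has 1 to 20 rows; each row shifts and turns the commanded pose from where the row before left it; what a row does not reach is not made up. A row lasts 1/12 s, in which the tool goes at most 41.7 mm and 7.16 degrees, less where a joint would pass 70% of its speed; a pose out of reach is approached as far as the arm can. A call is refused whole if a number of a shift passes 0.0417 or a number of a turn 0.125, either way. A call with a gripper value outside its range is refused whole. The fingers move at their own pace and stop on an object; "newtons" is the grip in N (left out, the last holds). Time passes only in rows, so rows that do not move let the fingers close. It gives the time, the measured TCP pose, the force and the opening at its end, in the units of the state.
- sense(): the state, without advancing time (a new reading comes with each control period).
- snapshot(name): name is "scene" or "side" or "wrist"; returns (picture, depth): 480x640x3 uint8, red, green, blue; 480x640 float32, m along the optical axis (not along the pixel's ray), 0 where there is no reading.
- calibration(name): a dict with "fx", "fy", "cx", "cy" (pixels), "camera_from_world" (4x4, takes a point from world to camera coordinates); the wrist camera has in their place "tool_from_camera" (4x4, takes a point from camera to tool coordinates, whose origin is the TCP and whose axes are the tool frame's). Camera axes: x right, y down, z forward; pixel columns grow to the right and rows downward; lengths in m; the calibration is good to about 2 mm. A picture is of the moment at which its call begins: read the wrist's pose just before it. calibration takes no time and is no camera call.
- job_done(): hands the job in, once; it reports no verdict.
The state is a dict: "time": time; "q": joint angles; "qd": joint speeds; "joint_efforts": joint torques, N m; "eef_pos": TCP position; "eef_rot": TCP orientation; "contact_force": force on the tool from outside, world axes, zero at the start; "torque": the same for the moment, N m; "gripper_width": finger opening in m.
Only numpy, scipy, OpenCV 4.12 (cv2) and the standard library are available. Lean on these libraries where they do the work, as an engineer would, in place of code of your own. Each camera call takes 0.05 s, during which the arm holds its last target. There are 200 camera calls.

TASK

Salvaged parts got mixed up on the repair bench: the capacitor, the transformer and the heatsink each stand in the front pocket of another kind's tray, and the loudspeaker was left on the mat. Put every one of the four into the front pocket of the tray that holds two more of its kind, standing flat on the pocket floor (the loudspeaker face down, the others upright) and let go. A pocket takes only one part, so one of them can wait on a bare spot meanwhile; do not shift the circuit board on the mat.

Things in the scene. Friction and masses are not known exactly. Their poses are not given: they have to be found in the camera images.
- cap_mid (a point): large electrolytic capacitor: plain black upright can with a grey top, diameter 50 mm, height 80 mm, two metal screw terminals on top, about 0.2 kg. Point at its centre, 40 mm above its underside; z is the can's axis, up. Grip anywhere round the can.
- trafo_mid (a point): mains transformer: dark laminated core 50 mm wide (x) by 25 mm thick (y), brown winding bulging from both broad faces (44 mm over it), on a foot plate 50 x 48 mm; 60 mm high, about 0.45 kg. Point at its centre, 30 mm above its underside; z up. Grip it across x, 50 mm over the flat core sides, best about 10 mm above this point so that the fingers stay above the tray walls.
- sink_mid (a point): heatsink: bare aluminium extrusion on end, a comb of eight fins as seen from above, 50 mm (x, across the fins) by 36 mm (y, back plate to fin tips, back plate at -y), 60 mm high, about 0.16 kg. Point at its centre, 30 mm above its underside; z up. Grip it across y, 36 mm, best about 10 mm above this point.
- spk_mid (a point): small loudspeaker lying face down: black rim, diameter 62 mm and 4 mm thick, below, open basket, and on top a plain steel magnet can, diameter 46 mm, from 30 to 58 mm above the underside; about 0.24 kg. Point on its axis, half-way up, 29 mm above its underside; z up (to the magnet). Grip the magnet can, about 17 mm above this point.
- cap_pocket (a point): fixed grey-blue tray, outside 252 x 86 mm, three 80 x 80 mm pockets in a row; walls 15 mm high, 3 mm thick, floor 3 mm. Its two far pockets hold two fixed capacitors. Point: centre of the FRONT pocket's floor (the end near the robot), 3 mm above the bench; x runs along the tray to the filled pockets (83 mm from centre to centre), z up. Front pocket at the start: the heatsink.
- trafo_pocket (a point): fixed grey-blue tray, outside 252 x 86 mm, three 80 x 80 mm pockets in a row; walls 15 mm high, 3 mm thick, floor 3 mm. Its two far pockets hold two fixed transformers. Point: centre of the FRONT pocket's floor (the end near the robot), 3 mm above the bench; x runs along the tray to the filled pockets (83 mm from centre to centre), z up. Front pocket at the start: the capacitor.
- sink_pocket (a point): fixed grey-blue tray, outside 252 x 86 mm, three 80 x 80 mm pockets in a row; walls 15 mm high, 3 mm thick, floor 3 mm. Its two far pockets hold two fixed heatsinks. Point: centre of the FRONT pocket's floor (the end near the robot), 3 mm above the bench; x runs along the tray to the filled pockets (83 mm from centre to centre), z up. Front pocket at the start: the transformer.
- spk_pocket (a point): fixed grey-blue tray, outside 252 x 86 mm, three 80 x 80 mm pockets in a row; walls 15 mm high, 3 mm thick, floor 3 mm. Its two far pockets hold two fixed loudspeakers, face down. Point: centre of the FRONT pocket's floor (the end near the robot), 3 mm above the bench; x runs along the tray to the filled pockets (83 mm from centre to centre), z up. Front pocket at the start: empty.
- mat: thin teal rubber mat, 120 mm (x) by 400 mm (y), 2 mm thick, fixed on the bench in front of the robot. Origin at the centre of its underside. The loudspeaker lies near one end and the circuit board near the other, each 70 to 130 mm from the mat's centre along y; the rest is bare, and so is the loudspeaker's spot once it is put away.
- board_mid (a point): green circuit board under repair lying loose on the mat, 90 x 70 mm (x, y), up to 18 mm high with its components. Point 9 mm above its underside, at the middle.

How it is judged:
At the end, for the whole second after the job is handed in: Capacitor, transformer, heatsink and loudspeaker each stand in the front pocket of the tray of their own kind: within 28 mm of the pocket's centre sideways (the walls allow no more), underside within 5 mm of the pocket floor, tilted less than 0.12 rad, at rest and released (horizontal distance between cap_mid and cap_pocket below 0.028 m and z of cap_mid in the frame of cap_pocket below 0.045 m and angle between each of cap_mid, trafo_mid, sink_mid, spk_mid's own z axis and vertical below 0.12 rad and linear speed of each of cap, trafo, sink, spk below 0.02 m/s and horizontal distance between trafo_mid and trafo_pocket below 0.028 m and z of trafo_mid in the frame of trafo_pocket below 0.035 m and horizontal distance between sink_mid and sink_pocket below 0.028 m and z of sink_mid in the frame of sink_pocket below 0.035 m and horizontal distance between spk_mid and spk_pocket below 0.028 m and z of spk_mid in the frame of spk_pocket below 0.034 m); the robot touches nothing.
It fails at once if the circuit board is shifted by more than 15 mm (distance of board_mid from where it was at the start of the episode above 0.015 m).
It also fails if it takes over 120 s, if anything falls off the work surface, if the arm or the gripper's body presses on something with over 40 N, if the wrist force passes 120 N, or if a joint passes its speed limit or range.

## Working session

There is one attempt and no reset: what is moved stays moved. The work goes in short steps, Python scripts to look and compute and a tool call to move; the robot and the scene stay as the last step left them, time stands still between calls to the robot, and variables do not carry over. Pictures are saved under pics/ and viewed, about 12 in all and at most 16, crops included, and the job is handed in when it is done.

Besides the shell and the picture viewer there is one more tool, called after "Call:" as name([rows], argument=value, ...), one row to a line, values as JSON. servo_tool: Moves the arm, as the interface text tells. Its arguments: {"type":"object","properties":{"rows":{"type":"array"},"newtons":{"type":"number"}},"required":["rows"]}

```bash
mkdir -p pics; cat > h.py <<'E'
import numpy as np, cv2
from rig import sense, snapshot, calibration, job_done
def save(name,fn):
    p,d=snapshot(name); cv2.imwrite(f'pics/{fn}.png',p[:,:,::-1]); np.save(f'pics/{fn}.npy',d); return p,d
def world(name,d,T=None):
    c=calibration(name); v,u=np.mgrid[:480,:640]
    P=np.stack([(u-c['cx'])/c['fx']*d,(v-c['cy'])/c['fy']*d,d,np.ones_like(d)],-1)
    M=np.linalg.inv(c['camera_from_world']) if T is None else T@c['tool_from_camera']
    return (P@np.array(M).T)[...,:3]
E
python3 - <<'E'
from h import *
s=sense();print({k:np.round(v,3).tolist() for k,v in s.items()})
for n in['scene','side']:
    p,d=save(n,n); W=world(n,d); np.save(f'pics/{n}W.npy',W)
    c=calibration(n); print(n,np.round(np.linalg.inv(c['camera_from_world'])[:3,3],3),(d>0).mean())
E
```

```text
{'time': 0.0, 'q': [-1.502, 0.313, 1.498, -0.0, 1.331, -0.223], 'qd': [-0.001, -0.0, -0.003, -0.0, -0.0, -0.001], 'joint_efforts': [0.0, -41.227, -25.974, -0.0, 0.004, -0.0], 'eef_pos': [0.151, -0.503, 0.231], 'eef_rot': [[-0.958, -0.0, 0.288], [-0.288, 0.001, -0.958], [-0.0, -1.0, -0.001]], 'contact_force': [-0.233, 0.624, 0.241], 'torque': [-0.01, 0.002, -0.033], 'gripper_width': 0.085}
scene [1.215 0.322 0.634] 0.9962109375
side [0.418 0.718 0.917] 0.996103515625
```

View pics/scene.png

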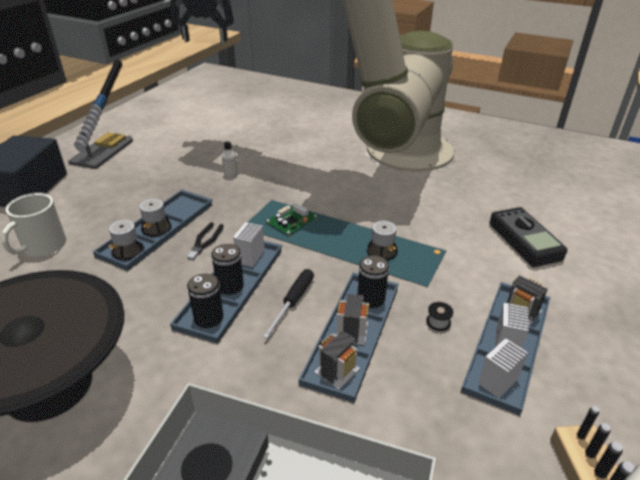

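View pics/side.png

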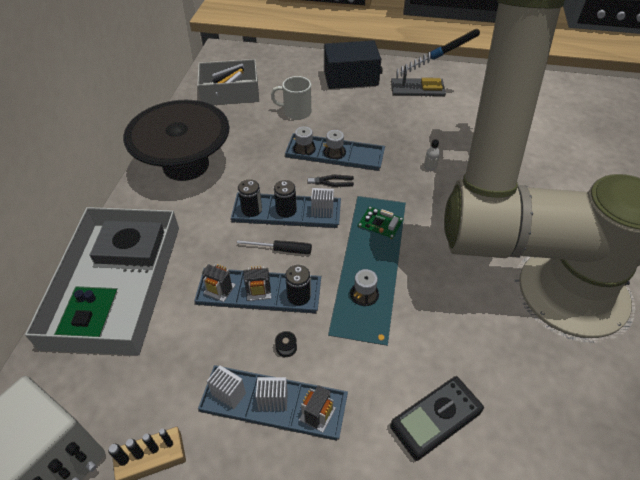

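The side view (640x480) shows the loudspeaker tray at row 150, with an empty front pocket around (365,155). The capacitor tray is at row 208, with the heatsink in front at (322,203). The transformer tray is at row 290, with the capacitor at (298,283). The heatsink tray is at row 405, with the transformer at (318,408). The loudspeaker is on the mat at (365,287) and the board at (380,220).

```bash
python3 - <<'E'
from h import *
pts=[];mat=[]
for n in['side','scene']:
    p=cv2.imread(f'pics/{n}.png'); W=np.load(f'pics/{n}W.npy')
    h=cv2.cvtColor(p,cv2.COLOR_BGR2HSV)
    m=(h[...,0]>98)&(h[...,0]<118)&(h[...,1]>70)&(W[...,2]<.03)&(W[...,2]>-.01)&(W[...,0]<.8)&(W[...,0]>.2)&(abs(W[...,1])<.6)
    n_,lab,st,_=cv2.connectedComponentsWithStats(cv2.dilate(m.astype('uint8'),np.ones((5,5))))
    for i in range(1,n_):
        if st[i,4]<900: continue
        q=W[(lab==i)&m]; q=q[:,:]
        r=cv2.minAreaRect(q[:,:2].astype('float32')*1000)
        print(n,'tray',np.round(q.mean(0),3),[np.round(a,1) for a in r],np.round(np.percentile(q[:,2],[5,50,95]),3))
    # parts: blobs above 30mm on the bench region
    for zmin in(.035,):
        m=(W[...,2]>zmin)&(W[...,2]<.1)&(W[...,0]>.2)&(W[...,0]<.8)&(abs(W[...,1])<.6)
        n_,lab,st,_=cv2.connectedComponentsWithStats(m.astype('uint8'))
        for i in range(1,n_):
            if st[i,4]<60: continue
            q=W[lab==i]; zt=np.percentile(q[:,2],97); t=q[q[:,2]>zt-.012]
            r=cv2.minAreaRect(t[:,:2].astype('float32')*1000)
            print(n,'part',st[i,:4],'ztop',round(zt,3),[np.round(a,1) for a in r],len(t))
    m=(h[...,0]>38)&(h[...,0]<75)&(h[...,1]>100)&(W[...,0]>.2)&(W[...,0]<.5)&(abs(W[...,1])<.6)&(W[...,2]<.03)
    q=W[m]; print('board',len(q),np.round(np.median(q,0),3))
E
```

```text
side tray [ 0.545 -0.348  0.007] [array([ 572.9, -351.8]), array([ 94.3, 252.5]), np.float64(88.1)] [0.001 0.005 0.017]
side tray [ 0.647 -0.11   0.008] [array([ 652.9, -118.1]), array([252.3,  91.4]), np.float64(6.5)] [0.002 0.006 0.017]
side tray [0.649 0.128 0.007] [array([659.8, 120.5]), array([253.1,  87.4]), np.float64(5.3)] [0.002 0.005 0.017]
side tray [0.568 0.361 0.007] [array([572.1, 352.9]), array([ 86.1, 252.5]), np.float64(88.1)] [0.002 0.005 0.017]
side part [271  76  40  35] ztop 0.093 [array([ 711. , -517.9]), array([80.7, 83.9]), np.float64(45.4)] 262
side part [295 126  18  19] ztop 0.064 [array([ 657.7, -352.3]), array([45.2, 47. ]), np.float64(75.1)] 194
side part [326 130  18  19] ztop 0.064 [array([ 574., -352.]), array([44.1, 43.3]), np.float64(78.3)] 196
side part [426 139  14  23] ztop 0.086 [array([ 320.4, -342.4]), array([15.6, 19.5]), np.float64(21.9)] 47
side part [238 179  23  30] ztop 0.085 [array([ 737.3, -107.8]), array([48.9, 51.2]), np.float64(38.2)] 302
side part [274 180  22  30] ztop 0.085 [array([ 655.4, -119.9]), array([48.9, 51.5]), np.float6
[... 2371 characters left out ...]
8]), np.float64(86.6)] 2165
scene part [337 294  32  37] ztop 0.064 [array([663.3, 115.9]), array([54. , 45.9]), np.float64(16.6)] 646
scene part [319 331  39  41] ztop 0.064 [array([744.9, 127. ]), array([47.2, 52.6]), np.float64(74.4)] 811
scene part [577 406  22  33] ztop 0.089 [array([723.7, 460.5]), array([11.4, 10.8]), np.float64(8.6)] 116
scene part [585 424  26  35] ztop 0.089 [array([745.6, 473.9]), array([12. , 14.1]), np.float64(18.5)] 154
scene part [595 442  28  36] ztop 0.089 [array([767.1, 485.7]), array([15. , 14.8]), np.float64(79.3)] 204
scene part [609 462  26  18] ztop 0.09 [array([787.8, 496.1]), array([13.1, 17.7]), np.float64(63.6)] 206
board 311 [ 0.447 -0.116  0.008]
```

Call:
servo_tool([
  {"rot": [0, 0, -0.097], "travel": [0.016, 0.0327, 0], "grip": 1},
  {"rot": [0, 0, -0.097], "travel": [0.016, 0.0327, 0], "grip": 1},
  {"rot": [0, 0, -0.097], "travel": [0.016, 0.0327, 0], "grip": 1},
  {"rot": [0, 0, 0], "travel": [0.016, 0.0327, 0], "grip": 1},
  {"rot": [0, 0, 0], "travel": [0.016, 0.0327, 0], "grip": 1},
  {"rot": [0, 0, 0], "travel": [0.016, 0.0327, 0], "grip": 1},
  {"rot": [0, 0, 0], "travel": [0.016, 0.0327, 0], "grip": 1},
  {"rot": [0, 0, 0], "travel": [0.016, 0.0327, 0], "grip": 1},
  {"rot": [0, 0, 0], "travel": [0.016, 0.0327, 0], "grip": 1},
  {"rot": [0, 0, 0], "travel": [0.016, 0.0327, 0], "grip": 1},
  {"rot": [0, 0, 0], "travel": [0.016, 0.0327, 0], "grip": 1},
  {"rot": [0, 0, 0], "travel": [0.016, 0.0327, 0], "grip": 1},
  {"rot": [0, 0, 0], "travel": [0.016, 0.0327, 0], "grip": 1},
  {"rot": [0, 0, 0], "travel": [0.016, 0.0327, 0], "grip": 1},
  {"rot": [0, 0, 0], "travel": [0.016, 0.0327, 0], "grip": 1},
  {"rot": [0, 0, 0], "travel": [0.016, 0.0327, 0], "grip": 1},
  {"rot": [0, 0, 0], "travel": [0.016, 0.0327, 0], "grip": 1},
  {"rot": [0, 0, 0], "travel": [0.018, 0.0327, 0], "grip": 1},
  {"rot": [0, 0, 0], "travel": [0, 0, 0], "grip": 1},
  {"rot": [0, 0, 0], "travel": [0, 0, 0], "grip": 1},
], newtons=40)

```text
time: 1.77
eef_pos: [0.441, 0.0871, 0.2307]
eef_rot: [[-1.0, -0.001, 0.004], [-0.004, 0.0, -1.0], [0.001, -1.0, -0.0]]
contact_force: [0.4, -0.3, -0.6]
gripper_width: 0.0856
```

```bash
cat >> h.py <<'E'
def wrist(fn):
    s=sense(); T=np.eye(4); T[:3,:3]=s['eef_rot']; T[:3,3]=s['eef_pos']
    p,d=save('wrist',fn); W=world('wrist',d,T); np.save(f'pics/{fn}W.npy',W); return p,d,W
def parts(W,zmin=.035,band=.008,xr=(.2,.85)):
    m=(W[...,2]>zmin)&(W[...,2]<.1)&(W[...,0]>xr[0])&(W[...,0]<xr[1])
    n,lab,st,_=cv2.connectedComponentsWithStats(m.astype('uint8'))
    for i in range(1,n):
        if st[i,4]<300: continue
        q=W[lab==i]; zt=np.percentile(q[:,2],97); t=q[q[:,2]>zt-band]
        r=cv2.minAreaRect(t[:,:2].astype('float32')*1000)
        print('part px',st[i,:4],'ztop',round(zt,3),[np.round(a,1) for a in r],'med',np.round(np.median(t,0)[:2],4))
E
python3 - <<'E'
from h import *
s=sense();print(np.round(s['eef_pos'],4),np.round(s['eef_rot'],3).tolist(),s['time'],np.round(s['q'],2))
p,d,W=wrist('w1'); parts(W)
E
```

```text
[0.441  0.0871 0.2307] [[-1.0, -0.001, 0.004], [-0.004, 0.0, -1.0], [0.001, -1.0, -0.0]] 1.7667 [-0.07  0.15  1.71 -0.    1.29  1.5 ]
part px [238   0  75  75] ztop 0.083 [array([570.1, 116.2]), array([41.6, 50.2]), np.float64(1.4)] med [0.5721 0.1157]
part px [575   4  65  83] ztop 0.064 [array([ 567.8, -131.1]), array([50.1, 32.9]), np.float64(5.9)] med [ 0.5688 -0.1282]
part px [ 0 29 15 44] ztop 0.048 [array([559.5, 327.9]), array([ 7.5, 19.5]), np.float64(78.1)] med [0.5566 0.328 ]
part px [  0 124  28  60] ztop 0.063 [array([483.2, 334.7]), array([ 6.4, 26.5]), np.float64(83.2)] med [0.4845 0.334 ]
part px [291 184  56  58] ztop 0.061 [array([439.7,  85.8]), array([44.5, 45.1]), np.float64(6.9)] med [0.4407 0.0862]
part px [  6 306  72  54] ztop 0.036 [array([311.5, 360.2]), array([48. , 58.2]), np.float64(42.3)] med [0.3139 0.3605]
part px [ 61 350  45  38] ztop 0.043 [array([270.1, 323.7]), array([38.2, 43.4]), np.float64(60.1)] med [0.2737 0.321 ]
```

View pics/w1.png

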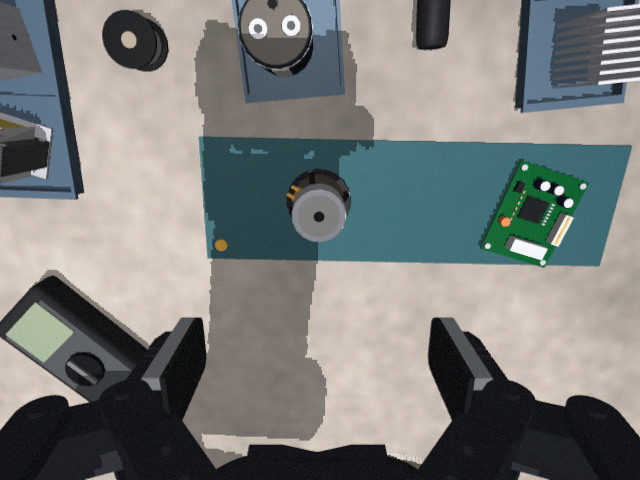

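The wrist view shows the speaker at (319,213), which gives (440,86) mm with its top at 61 mm and so agrees with the overview. The heatsink's fins run along y, so jaws along y will suit it. I'll grip the speaker now.

Call:
servo_tool([
  {"rot": [0, 0, 0], "travel": [-0.001, -0.001, -0.035], "grip": 1},
  {"rot": [0, 0, 0], "travel": [0, 0, -0.035], "grip": 1},
  {"rot": [0, 0, 0], "travel": [0, 0, -0.035], "grip": 1},
  {"rot": [0, 0, 0], "travel": [0, 0, -0.035], "grip": 1},
  {"rot": [0, 0, 0], "travel": [0, 0, -0.032], "grip": 1},
  {"rot": [0, 0, 0], "travel": [0, 0, -0.02], "grip": 1},
  {"rot": [0, 0, 0], "travel": [0, 0, -0.01], "grip": 1},
  {"rot": [0, 0, 0], "travel": [0, 0, 0], "grip": 0},
  {"rot": [0, 0, 0], "travel": [0, 0, 0], "grip": 0},
  {"rot": [0, 0, 0], "travel": [0, 0, 0], "grip": 0},
  {"rot": [0, 0, 0], "travel": [0, 0, 0], "grip": 0},
  {"rot": [0, 0, 0], "travel": [0, 0, 0], "grip": 0},
  {"rot": [0, 0, 0], "travel": [0, 0, 0], "grip": 0},
  {"rot": [0, 0, 0], "travel": [0, 0, 0], "grip": 0},
  {"rot": [0, 0, 0], "travel": [0, 0, 0], "grip": 0},
], newtons=40)

```text
time: 3.07
eef_pos: [0.4407, 0.0843, 0.0306]
eef_rot: [[-1.0, 0.002, 0.001], [-0.001, -0.001, -1.0], [-0.002, -1.0, 0.001]]
contact_force: [-1.5, -3.5, 5.6]
gripper_width: 0.045
```

Call:
servo_tool([
  {"rot": [0, 0, 0], "travel": [0, 0, 0.02], "grip": 0},
  {"rot": [0, 0, 0], "travel": [0, 0, 0.03], "grip": 0},
  {"rot": [0, 0, 0], "travel": [0, 0, 0.04], "grip": 0},
  {"rot": [0, 0, 0], "travel": [0, 0, 0.04], "grip": 0},
  {"rot": [0, 0, 0], "travel": [0.0035, -0.02, 0], "grip": 0},
  {"rot": [0, 0, 0], "travel": [0.0035, -0.03, 0], "grip": 0},
  {"rot": [0, 0, 0], "travel": [0.0035, -0.032, 0], "grip": 0},
  {"rot": [0, 0, 0], "travel": [0.0035, -0.032, 0], "grip": 0},
  {"rot": [0, 0, 0], "travel": [0.0035, -0.032, 0], "grip": 0},
  {"rot": [0, 0, 0], "travel": [0.0035, -0.032, 0], "grip": 0},
  {"rot": [0, 0, 0], "travel": [0.0035, -0.032, 0], "grip": 0},
  {"rot": [0, 0, 0], "travel": [0.0035, -0.032, 0], "grip": 0},
  {"rot": [0, 0, 0], "travel": [0.0035, -0.032, 0], "grip": 0},
  {"rot": [0, 0, 0], "travel": [0.0035, -0.032, 0], "grip": 0},
  {"rot": [0, 0, 0], "travel": [0.0035, -0.032, 0], "grip": 0},
  {"rot": [0, 0, 0], "travel": [0.0035, -0.032, 0], "grip": 0},
  {"rot": [0, 0, 0], "travel": [0.0035, -0.032, 0], "grip": 0},
  {"rot": [0, 0, 0], "travel": [0.0035, -0.032, 0], "grip": 0},
  {"rot": [0, 0, 0], "travel": [0, 0, 0], "grip": 0},
  {"rot": [0, 0, 0], "travel": [0, 0, 0], "grip": 0},
])

```text
time: 4.73
eef_pos: [0.4885, -0.3504, 0.1593]
eef_rot: [[-1.0, 0.0, -0.001], [0.001, 0.0, -1.0], [-0.0, -1.0, -0.0]]
contact_force: [-0.4, 0.3, -2.1]
gripper_width: 0.0448
```

```bash
python3 - <<'E'
from h import *
s=sense();print(np.round(s['eef_pos'],4),s['gripper_width'],s['time'])
p,d,W=wrist('w2'); parts(W)
hh=cv2.cvtColor(cv2.imread('pics/w2.png'),cv2.COLOR_BGR2HSV)
m=(hh[...,0]>98)&(hh[...,0]<118)&(hh[...,1]>70)&(W[...,2]<.025)&(W[...,2]>-.01)&(W[...,1]<-.28)
q=W[m];print(len(q),np.round(np.percentile(q,[1,99],axis=0),3))
E
```

```text
[ 0.4885 -0.3504  0.1593] 0.04479166636079411 4.7333
part px [288  62  78  83] ztop 0.062 [array([ 573.6, -355.9]), array([45.3, 45.1]), np.float64(85.6)] med [ 0.5744 -0.3559]
part px [ 0 83 24 72] ztop 0.052 [array([ 557.3, -153.2]), array([25.2,  2.8]), np.float64(6.8)] med [ 0.5519 -0.1539]
part px [291 415  41  37] ztop 0.067 [array([ 324.5, -345.4]), array([24.7, 16.5]), np.float64(87.0)] med [ 0.3255 -0.3463]
9344 [[ 0.468 -0.396  0.001]
 [ 0.632 -0.309  0.015]]
```

View pics/w2.png

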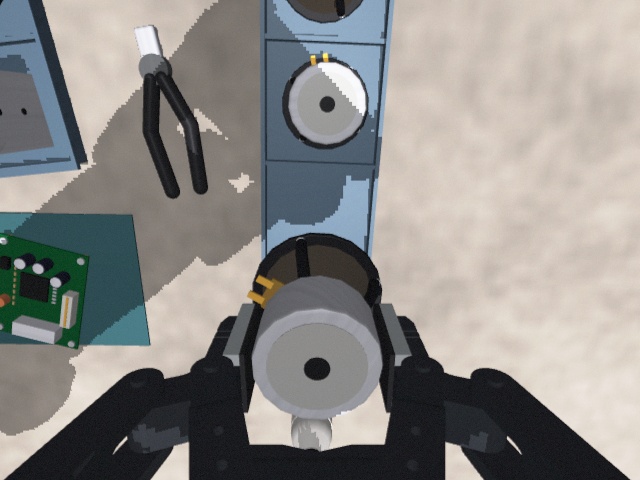

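The wrist view shows the speaker held level at (317,340), above the empty front pocket at (320,200). The tray's centre line is at y≈-352. I'll lower and release it.

Call:
servo_tool([
  {"rot": [0, 0, 0], "travel": [0.002, -0.002, -0.03], "grip": 0},
  {"rot": [0, 0, 0], "travel": [0, 0, -0.035], "grip": 0},
  {"rot": [0, 0, 0], "travel": [0, 0, -0.03], "grip": 0},
  {"rot": [0, 0, 0], "travel": [0, 0, -0.015], "grip": 0},
  {"rot": [0, 0, 0], "travel": [0, 0, -0.01], "grip": 0},
  {"rot": [0, 0, 0], "travel": [0, 0, -0.006], "grip": 0},
  {"rot": [0, 0, 0], "travel": [0, 0, 0], "grip": 0},
  {"rot": [0, 0, 0], "travel": [0, 0, -0.002], "grip": 0},
  {"rot": [0, 0, 0], "travel": [0, 0, 0], "grip": 0},
])

```text
time: 5.53
eef_pos: [0.4915, -0.3514, 0.0324]
eef_rot: [[-1.0, 0.001, 0.001], [-0.001, -0.001, -1.0], [-0.001, -1.0, 0.001]]
contact_force: [0.3, 0.6, -1.0]
gripper_width: 0.0448
```

Call:
servo_tool([
  {"rot": [0, 0, 0], "travel": [0, 0, 0], "grip": 1},
  {"rot": [0, 0, 0], "travel": [0, 0, 0], "grip": 1},
  {"rot": [0, 0, 0], "travel": [0, 0, 0], "grip": 1},
  {"rot": [0, 0, 0], "travel": [0, 0, 0], "grip": 1},
  {"rot": [0, 0, 0], "travel": [0, 0, 0], "grip": 1},
  {"rot": [0, 0, 0], "travel": [0, 0, 0.02], "grip": 1},
  {"rot": [0, 0, 0], "travel": [0, 0, 0.04], "grip": 1},
  {"rot": [0, 0, 0], "travel": [0, 0, 0.04], "grip": 1},
  {"rot": [0, 0, 0], "travel": [0, 0, 0.04], "grip": 1},
  {"rot": [0, 0, 0], "travel": [0, 0, 0.03], "grip": 1},
  {"rot": [0, 0, 0.1], "travel": [0.011, 0.0313, 0], "grip": 1},
  {"rot": [0, 0, 0], "travel": [0.011, 0.0313, 0], "grip": 1},
  {"rot": [0, 0, 0], "travel": [0.011, 0.0313, 0], "grip": 1},
  {"rot": [0, 0, 0], "travel": [0.011, 0.0313, 0], "grip": 1},
  {"rot": [0, 0, 0], "travel": [0.011, 0.0313, 0], "grip": 1},
  {"rot": [0, 0, 0], "travel": [0.011, 0.0313, 0], "grip": 1},
  {"rot": [0, 0, 0], "travel": [0.011, 0.0313, 0], "grip": 1},
  {"rot": [0, 0, 0], "travel": [0, 0, 0], "grip": 1},
  {"rot": [0, 0, 0], "travel": [0, 0, 0], "grip": 1},
])

```text
time: 7.12
eef_pos: [0.5683, -0.1307, 0.2014]
eef_rot: [[-0.995, 0.0, 0.103], [-0.103, -0.0, -0.995], [-0.0, -1.0, 0.0]]
contact_force: [0.0, -0.1, 0.7]
gripper_width: 0.0848
```

```bash
python3 - <<'E'
from h import *
s=sense();print(np.round(s['eef_pos'],4),s['gripper_width'],s['time'])
p,d,W=wrist('w3'); parts(W,band=.006)
E
```

```text
[ 0.5683 -0.1307  0.2014] 0.08475783735659749 7.1167
part px [286   0  54  16] ztop 0.071 [array([ 712.6, -112.5]), array([ 2.3, 19.8]), np.float64(6.7)] med [ 0.7122 -0.1119]
part px [ 0 24 29 71] ztop 0.054 [array([655.1,  93.4]), array([ 9.7, 31.9]), np.float64(81.7)] med [0.6558 0.0934]
part px [279  60  79  84] ztop 0.083 [array([ 654.6, -122.5]), array([49.4, 49.2]), np.float64(5.8)] med [ 0.6555 -0.1223]
part px [592 102  48  67] ztop 0.062 [array([ 652.4, -341. ]), array([43.9, 18.6]), np.float64(18.6)] med [ 0.6526 -0.3403]
part px [  0 146  39  70] ztop 0.072 [array([571.8,  93.1]), array([ 6.8, 31.7]), np.float64(82.8)] med [0.5722 0.0921]
part px [297 187  50  72] ztop 0.064 [array([ 567.8, -134.1]), array([50.7, 36.1]), np.float64(6.0)] med [ 0.569  -0.1364]
part px [560 211  80  64] ztop 0.062 [array([ 574.2, -355.1]), array([45.3, 46. ]), np.float64(13.8)] med [ 0.575  -0.3533]
part px [527 303  71  61] ztop 0.062 [array([ 490.4, -350.3]), array([45.6, 45.1]), np.float64(34.5)] med [ 0.4922 -0.3489]
```

View pics/w3.png

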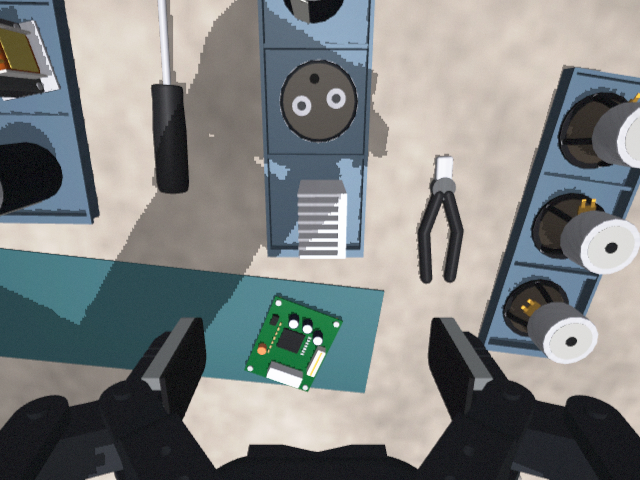

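The heatsink is at (322,222), giving (567.8,-134.1) mm at 6°, and its 50.7x36.1 mm outline matches the sizes given. The speaker now stands in its front pocket at (490,-350). I'll grip the heatsink.

Call:
servo_tool([
  {"rot": [0, 0, 0], "travel": [0, -0.003, -0.035], "grip": 1},
  {"rot": [0, 0, 0], "travel": [0, 0, -0.035], "grip": 1},
  {"rot": [0, 0, 0], "travel": [0, 0, -0.035], "grip": 1},
  {"rot": [0, 0, 0], "travel": [0, 0, -0.035], "grip": 1},
  {"rot": [0, 0, 0], "travel": [0, 0, -0.02], "grip": 1},
  {"rot": [0, 0, 0], "travel": [0, 0, -0.01], "grip": 1},
  {"rot": [0, 0, 0], "travel": [0, 0, -0.005], "grip": 1},
  {"rot": [0, 0, 0], "travel": [0, 0, 0], "grip": 0},
  {"rot": [0, 0, 0], "travel": [0, 0, 0], "grip": 0},
  {"rot": [0, 0, 0], "travel": [0, 0, 0], "grip": 0},
  {"rot": [0, 0, 0], "travel": [0, 0, 0], "grip": 0},
  {"rot": [0, 0, 0], "travel": [0, 0, 0], "grip": 0},
  {"rot": [0, 0, 0], "travel": [0, 0, 0], "grip": 0},
  {"rot": [0, 0, 0], "travel": [0, 0, 0], "grip": 0},
  {"rot": [0, 0, 0], "travel": [0, 0, 0], "grip": 0},
], newtons=40)

```text
time: 8.42
eef_pos: [0.5687, -0.1354, 0.0276]
eef_rot: [[-0.995, 0.002, 0.101], [-0.101, -0.001, -0.995], [-0.002, -1.0, 0.001]]
contact_force: [-1.0, -1.1, 7.7]
gripper_width: 0.0358
```

Call:
servo_tool([
  {"rot": [0, 0, 0], "travel": [0, 0, 0.02], "grip": 0},
  {"rot": [0, 0, 0], "travel": [0, 0, 0.03], "grip": 0},
  {"rot": [0, 0, 0], "travel": [0, 0, 0.035], "grip": 0},
  {"rot": [0, 0, 0], "travel": [0, 0, 0.035], "grip": 0},
  {"rot": [0, 0, -0.05], "travel": [-0.0184, 0.0265, 0], "grip": 0},
  {"rot": [0, 0, -0.05], "travel": [-0.0184, 0.0265, 0], "grip": 0},
  {"rot": [0, 0, 0], "travel": [-0.0184, 0.0265, 0], "grip": 0},
  {"rot": [0, 0, 0], "travel": [-0.0184, 0.0265, 0], "grip": 0},
  {"rot": [0, 0, 0], "travel": [-0.0184, 0.0265, 0], "grip": 0},
  {"rot": [0, 0, 0], "travel": [-0.0184, 0.0265, 0], "grip": 0},
  {"rot": [0, 0, 0], "travel": [-0.0184, 0.0265, 0], "grip": 0},
  {"rot": [0, 0, 0], "travel": [0, 0, -0.03], "grip": 0},
  {"rot": [0, 0, 0], "travel": [0, 0, -0.035], "grip": 0},
  {"rot": [0, 0, 0], "travel": [0, 0, -0.03], "grip": 0},
  {"rot": [0, 0, 0], "travel": [0, 0, -0.015], "grip": 0},
  {"rot": [0, 0, 0], "travel": [0, 0, -0.008], "grip": 0},
  {"rot": [0, 0, 0], "travel": [0, 0, -0.002], "grip": 0},
  {"rot": [0, 0, 0], "travel": [0, 0, 0], "grip": 0},
])

```text
time: 9.92
eef_pos: [0.4392, 0.0505, 0.0267]
eef_rot: [[-1.0, -0.0, 0.001], [-0.001, 0.0, -1.0], [0.0, -1.0, -0.0]]
contact_force: [0.6, -0.8, -1.5]
gripper_width: 0.0356
```

Call:
servo_tool([
  {"rot": [0, 0, 0], "travel": [0, 0, 0], "grip": 1},
  {"rot": [0, 0, 0], "travel": [0, 0, 0], "grip": 1},
  {"rot": [0, 0, 0], "travel": [0, 0, 0], "grip": 1},
  {"rot": [0, 0, 0], "travel": [0, 0, 0], "grip": 1},
  {"rot": [0, 0, 0], "travel": [0, 0, 0], "grip": 1},
  {"rot": [0, 0, 0], "travel": [0, 0, 0.02], "grip": 1},
  {"rot": [0, 0, 0], "travel": [0, 0, 0.04], "grip": 1},
  {"rot": [0, 0, 0], "travel": [0, 0, 0.04], "grip": 1},
  {"rot": [0, 0, 0], "travel": [0, 0, 0.04], "grip": 1},
  {"rot": [0, 0, 0], "travel": [0, 0, 0.04], "grip": 1},
  {"rot": [0, 0, 0.1], "travel": [0.0274, 0.0132, 0], "grip": 1},
  {"rot": [0, 0, 0], "travel": [0.0274, 0.0132, 0], "grip": 1},
  {"rot": [0, 0, 0], "travel": [0.0274, 0.0132, 0], "grip": 1},
  {"rot": [0, 0, 0], "travel": [0.0274, 0.0132, 0], "grip": 1},
  {"rot": [0, 0, 0], "travel": [0.0274, 0.0132, 0], "grip": 1},
  {"rot": [0, 0, 0], "travel": [0, 0, 0], "grip": 1},
  {"rot": [0, 0, 0], "travel": [0, 0, 0], "grip": 1},
])

```text
time: 11.33
eef_pos: [0.5765, 0.1168, 0.2054]
eef_rot: [[-0.995, -0.001, 0.102], [-0.102, -0.0, -0.995], [0.001, -1.0, -0.0]]
contact_force: [-0.9, 0.5, 0.1]
gripper_width: 0.0857
```

```bash
python3 - <<'E'
from h import *
s=sense();print(np.round(s['eef_pos'],4),s['gripper_width'],s['time'])
p,d,W=wrist('w4'); parts(W,band=.006)
E
```

```text
[0.5765 0.1168 0.2054] 0.08565039256307892 11.3333
part px [296   0  59  24] ztop 0.064 [array([720. , 132.4]), array([ 8.3, 25.6]), np.float64(3.6)] med [0.7212 0.1285]
part px [622   2  18  65] ztop 0.049 [array([728.3, -88.9]), array([32.1,  6.1]), np.float64(19.6)] med [ 0.7283 -0.0867]
part px [ 0 35 48 89] ztop 0.064 [array([652.3, 339.1]), array([17.6, 50.5]), np.float64(70.2)] med [0.6566 0.3343]
part px [294  64  72  82] ztop 0.064 [array([661.5, 116.3]), array([50.3, 45.8]), np.float64(16.6)] med [0.6624 0.1165]
part px [600 115  40  71] ztop 0.071 [array([ 646.8, -101.2]), array([32.1,  7.6]), np.float64(21.2)] med [ 0.6479 -0.0988]
part px [  0 157  61  74] ztop 0.064 [array([574.1, 345.8]), array([50.6, 33. ]), np.float64(8.6)] med [0.572  0.3364]
part px [283 188  70  78] ztop 0.083 [array([574.8, 116.1]), array([49.3, 49.1]), np.float64(81.0)] med [0.5764 0.1163]
part px [  0 254  64  69] ztop 0.064 [array([487.9, 351.5]), array([37.6, 47.4]), np.float64(72.4)] med [0.49  0.349]
part px [350 339  52  68] ztop 0.062 [array([438.9,  50.8]), array([36.3, 51.9]), np.float64(90.0)] med [0.4407 0.0506]
```

View pics/w4.png

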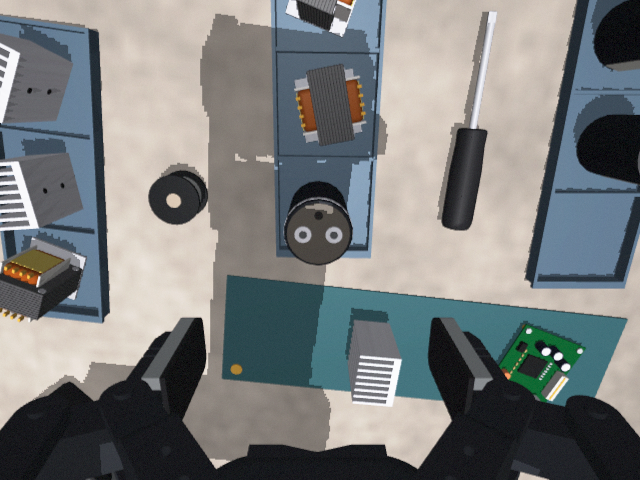

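The capacitor's top is at (318,230), giving (575,116) mm. The heatsink stands on the mat at (439,51), and the capacitor tray's front pocket is empty. Next I'll grip the capacitor.

Call:
servo_tool([
  {"rot": [0, 0, 0], "travel": [-0.001, -0.001, -0.035], "grip": 1},
  {"rot": [0, 0, 0], "travel": [0, 0, -0.035], "grip": 1},
  {"rot": [0, 0, 0], "travel": [0, 0, -0.035], "grip": 1},
  {"rot": [0, 0, 0], "travel": [0, 0, -0.035], "grip": 1},
  {"rot": [0, 0, 0], "travel": [0, 0, -0.02], "grip": 1},
  {"rot": [0, 0, 0], "travel": [0, 0, -0.01], "grip": 1},
  {"rot": [0, 0, 0], "travel": [0, 0, 0], "grip": 0},
  {"rot": [0, 0, 0], "travel": [0, 0, 0], "grip": 0},
  {"rot": [0, 0, 0], "travel": [0, 0, 0], "grip": 0},
  {"rot": [0, 0, 0], "travel": [0, 0, 0], "grip": 0},
  {"rot": [0, 0, 0], "travel": [0, 0, 0], "grip": 0},
  {"rot": [0, 0, 0], "travel": [0, 0, 0], "grip": 0},
  {"rot": [0, 0, 0], "travel": [0, 0, 0], "grip": 0},
  {"rot": [0, 0, 0], "travel": [0, 0, 0.02], "grip": 0},
  {"rot": [0, 0, 0], "travel": [0, 0, 0.03], "grip": 0},
  {"rot": [0, 0, 0], "travel": [0, 0, 0.04], "grip": 0},
  {"rot": [0, 0, 0], "travel": [0, 0, 0.04], "grip": 0},
  {"rot": [0, 0, 0], "travel": [0, 0, 0], "grip": 0},
], newtons=40)

```text
time: 12.88
eef_pos: [0.5783, 0.1155, 0.1754]
eef_rot: [[-0.995, 0.015, 0.101], [-0.101, 0.0, -0.995], [-0.015, -1.0, 0.001]]
contact_force: [0.5, -0.3, -1.3]
gripper_width: 0.0492
```

Call:
servo_tool([
  {"rot": [0, 0, 0], "travel": [0, -0.02, 0], "grip": 0},
  {"rot": [0, 0, 0], "travel": [0, -0.03, 0], "grip": 0},
  {"rot": [0, 0, 0], "travel": [0, -0.03, 0], "grip": 0},
  {"rot": [0, 0, 0], "travel": [0, -0.03, 0], "grip": 0},
  {"rot": [0, 0, 0], "travel": [0, -0.03, 0], "grip": 0},
  {"rot": [0, 0, 0], "travel": [0, -0.03, 0], "grip": 0},
  {"rot": [0, 0, 0], "travel": [0, -0.03, 0], "grip": 0},
  {"rot": [0, 0, 0], "travel": [0, -0.03, 0], "grip": 0},
  {"rot": [0, 0, 0], "travel": [0, -0.017, 0], "grip": 0},
  {"rot": [0, 0, 0], "travel": [0, 0, 0], "grip": 0},
  {"rot": [0, 0, 0], "travel": [0, 0, 0], "grip": 0},
])

```text
time: 13.8
eef_pos: [0.5751, -0.1321, 0.1666]
eef_rot: [[-0.995, 0.0, 0.099], [-0.099, 0.0, -0.995], [-0.0, -1.0, -0.0]]
contact_force: [-0.5, 0.9, -2.3]
gripper_width: 0.0495
```

```bash
python3 - <<'E'
from h import *
s=sense();print(np.round(s['eef_pos'],4),s['gripper_width'],s['time'])
p,d,W=wrist('w5')
hh=cv2.cvtColor(cv2.imread('pics/w5.png'),cv2.COLOR_BGR2HSV)
m=(hh[...,0]>98)&(hh[...,0]<118)&(hh[...,1]>60)&(W[...,2]<.025)&(W[...,2]>-.01)&(abs(W[...,1]+.13)<.07)&(W[...,0]>.5)
q=W[m];print(len(q),np.round(np.percentile(q,[1,99],axis=0),3),[np.round(a,1) for a in cv2.minAreaRect(q[:,:2].astype('float32')*1000)])
E
```

```text
[ 0.5751 -0.1321  0.1666] 0.04954460442184617 13.8
21817 [[ 0.537 -0.17   0.001]
 [ 0.726 -0.075  0.016]] [array([ 626.7, -123.2]), array([202.3,  85.4]), np.float64(5.7)]
```

View pics/w5.png

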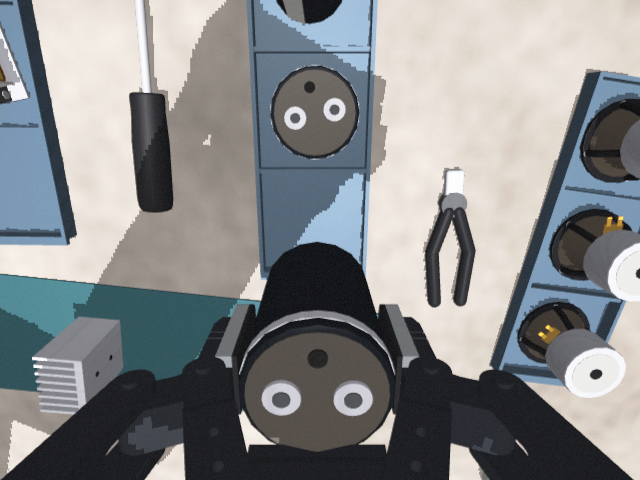

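The capacitor is held upright at (318,400), and the front pocket below it at (312,215) is empty. The edge fit puts the pocket centre near (570,-129). I'll lower and release.

Call:
servo_tool([
  {"rot": [0, 0, 0], "travel": [-0.005, 0.003, -0.03], "grip": 0},
  {"rot": [0, 0, 0], "travel": [0, 0, -0.035], "grip": 0},
  {"rot": [0, 0, 0], "travel": [0, 0, -0.03], "grip": 0},
  {"rot": [0, 0, 0], "travel": [0, 0, -0.02], "grip": 0},
  {"rot": [0, 0, 0], "travel": [0, 0, -0.01], "grip": 0},
  {"rot": [0, 0, 0], "travel": [0, 0, -0.003], "grip": 0},
  {"rot": [0, 0, 0], "travel": [0, 0, -0.001], "grip": 0},
  {"rot": [0, 0, 0], "travel": [0, 0, 0], "grip": 0},
  {"rot": [0, 0, 0], "travel": [0, 0, 0], "grip": 0},
])

```text
time: 14.6
eef_pos: [0.5708, -0.1283, 0.0381]
eef_rot: [[-0.995, 0.002, 0.101], [-0.101, -0.001, -0.995], [-0.002, -1.0, 0.001]]
contact_force: [-0.6, 1.8, 0.5]
gripper_width: 0.0489
```

Call:
servo_tool([
  {"rot": [0, 0, 0], "travel": [0, 0, 0], "grip": 1},
  {"rot": [0, 0, 0], "travel": [0, 0, 0], "grip": 1},
  {"rot": [0, 0, 0], "travel": [0, 0, 0], "grip": 1},
  {"rot": [0, 0, 0], "travel": [0, 0, 0], "grip": 1},
  {"rot": [0, 0, 0], "travel": [0, 0, 0], "grip": 1},
  {"rot": [0, 0, 0], "travel": [0, 0, 0.02], "grip": 1},
  {"rot": [0, 0, 0], "travel": [0, 0, 0.04], "grip": 1},
  {"rot": [0, 0, 0], "travel": [0, 0, 0.04], "grip": 1},
  {"rot": [0, 0, 0], "travel": [0, 0, 0.04], "grip": 1},
  {"rot": [0, 0, 0], "travel": [0, 0, 0.03], "grip": 1},
  {"rot": [0, 0, -0.1], "travel": [-0.006, 0.037, 0], "grip": 1},
  {"rot": [0, 0, -0.1], "travel": [-0.006, 0.037, 0], "grip": 1},
  {"rot": [0, 0, -0.1], "travel": [-0.006, 0.037, 0], "grip": 1},
  {"rot": [0, 0, -0.1], "travel": [-0.006, 0.037, 0], "grip": 1},
  {"rot": [0, 0, 0], "travel": [-0.006, 0.037, 0], "grip": 1},
  {"rot": [0, 0, 0], "travel": [-0.006, 0.037, 0], "grip": 1},
  {"rot": [0, 0, 0], "travel": [-0.006, 0.037, 0], "grip": 1},
  {"rot": [0, 0, 0], "travel": [-0.006, 0.037, 0], "grip": 1},
  {"rot": [0, 0, 0], "travel": [-0.006, 0.037, 0], "grip": 1},
  {"rot": [0, 0, 0], "travel": [-0.006, 0.037, 0], "grip": 1},
])

```text
time: 16.27
eef_pos: [0.5096, 0.2431, 0.2075]
eef_rot: [[-0.956, 0.0, -0.295], [0.295, 0.0, -0.956], [-0.0, -1.0, -0.0]]
contact_force: [1.1, -0.2, 0.4]
gripper_width: 0.0852
```

Call:
servo_tool([
  {"rot": [0, 0, 0], "travel": [-0.006, 0.037, 0], "grip": 1},
  {"rot": [0, 0, 0], "travel": [-0.006, 0.037, 0], "grip": 1},
  {"rot": [0, 0, 0], "travel": [-0.006, 0.037, 0], "grip": 1},
  {"rot": [0, 0, 0], "travel": [0, 0, 0], "grip": 1},
  {"rot": [0, 0, 0], "travel": [0, 0, 0], "grip": 1},
])

```text
time: 16.68
eef_pos: [0.4915, 0.3537, 0.2069]
eef_rot: [[-0.956, -0.0, -0.292], [0.292, -0.0, -0.956], [0.0, -1.0, 0.0]]
contact_force: [0.2, -0.5, -0.1]
gripper_width: 0.0856
```

```bash
python3 - <<'E'
from h import *
s=sense();print(np.round(s['eef_pos'],4),s['gripper_width'],s['time'],np.round(s['q'],2))
p,d,W=wrist('w6'); parts(W,band=.006); parts(W,zmin=.05,band=.004)
E
```

```text
[0.4915 0.3537 0.2069] 0.08561221159809063 16.6833 [ 0.43  0.51  1.27 -0.    1.36  2.3 ]
part px [218   0  61  35] ztop 0.064 [array([641. , 356.3]), array([36. , 16.9]), np.float64(68.6)] med [0.6386 0.3524]
part px [250  65  79  92] ztop 0.064 [array([573.7, 348.8]), array([50.2, 36. ]), np.float64(9.6)] med [0.5762 0.3439]
part px [279 190  67  64] ztop 0.064 [array([490.3, 358.4]), array([50.8, 46.1]), np.float64(73.3)] med [0.4913 0.358 ]
part px [346 361  45  47] ztop 0.036 [array([316.8, 356. ]), array([45.6, 38.7]), np.float64(43.5)] med [0.3201 0.3565]
part px [393 396  41  36] ztop 0.043 [array([272.1, 323. ]), array([36.5, 37.4]), np.float64(72.9)] med [0.2736 0.3227]
part px [218   0  59  32] ztop 0.064 [array([640.4, 356.5]), array([36.1, 15.8]), np.float64(69.2)] med [0.6385 0.3516]
part px [250  65  79  92] ztop 0.064 [array([573.7, 348.8]), array([50.2, 36. ]), np.float64(9.6)] med [0.576  0.3436]
part px [279 193  67  61] ztop 0.064 [array([490.5, 358.3]), array([54.3, 38. ]), np.float64(89.2)] med [0.4911 0.358 ]
```

View pics/w6.png

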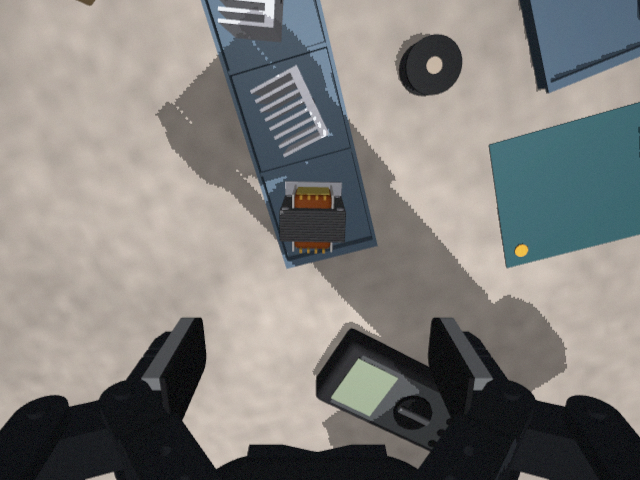

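The transformer core is at (313,223), giving (490.3,358.4) mm, with its long side along the jaws and a 50.8x46.1 mm outline. I'll grip and lift it.

Call:
servo_tool([
  {"rot": [0, 0, 0], "travel": [-0.001, 0.004, -0.035], "grip": 1},
  {"rot": [0, 0, 0], "travel": [0, 0, -0.035], "grip": 1},
  {"rot": [0, 0, 0], "travel": [0, 0, -0.035], "grip": 1},
  {"rot": [0, 0, 0], "travel": [0, 0, -0.035], "grip": 1},
  {"rot": [0, 0, 0], "travel": [0, 0, -0.025], "grip": 1},
  {"rot": [0, 0, 0], "travel": [0, 0, -0.01], "grip": 1},
  {"rot": [0, 0, 0], "travel": [0, 0, -0.005], "grip": 1},
  {"rot": [0, 0, 0], "travel": [0, 0, 0], "grip": 0},
  {"rot": [0, 0, 0], "travel": [0, 0, 0], "grip": 0},
  {"rot": [0, 0, 0], "travel": [0, 0, 0], "grip": 0},
  {"rot": [0, 0, 0], "travel": [0, 0, 0], "grip": 0},
  {"rot": [0, 0, 0], "travel": [0, 0, 0], "grip": 0},
  {"rot": [0, 0, 0], "travel": [0, 0, 0], "grip": 0},
  {"rot": [0, 0, 0], "travel": [0, 0, 0], "grip": 0},
  {"rot": [0, 0, 0], "travel": [0, 0, 0], "grip": 0},
], newtons=60)

```text
time: 17.98
eef_pos: [0.4924, 0.3568, 0.0294]
eef_rot: [[-0.956, 0.004, -0.295], [0.295, 0.001, -0.956], [-0.003, -1.0, -0.002]]
contact_force: [0.0, 0.0, 5.9]
gripper_width: 0.0491
```

Call:
servo_tool([
  {"rot": [0, 0, 0], "travel": [0, 0, 0.02], "grip": 0},
  {"rot": [0, 0, 0], "travel": [0, 0, 0.035], "grip": 0},
  {"rot": [0, 0, 0], "travel": [0, 0, 0.035], "grip": 0},
  {"rot": [0, 0, 0], "travel": [0, 0, 0.04], "grip": 0},
  {"rot": [0, 0, 0], "travel": [0.011, -0.031, 0], "grip": 0},
  {"rot": [0, 0, 0.1], "travel": [0.011, -0.031, 0], "grip": 0},
  {"rot": [0, 0, 0.1], "travel": [0.011, -0.031, 0], "grip": 0},
  {"rot": [0, 0, 0.1], "travel": [0.011, -0.031, 0], "grip": 0},
  {"rot": [0, 0, 0.1], "travel": [0.011, -0.031, 0], "grip": 0},
  {"rot": [0, 0, 0], "travel": [0.011, -0.031, 0], "grip": 0},
  {"rot": [0, 0, 0], "travel": [0.011, -0.031, 0], "grip": 0},
  {"rot": [0, 0, 0], "travel": [0.011, -0.03, 0], "grip": 0},
  {"rot": [0, 0, 0], "travel": [0, 0, 0], "grip": 0},
  {"rot": [0, 0, 0], "travel": [0, 0, 0], "grip": 0},
])

```text
time: 19.15
eef_pos: [0.5794, 0.108, 0.1574]
eef_rot: [[-0.995, -0.0, 0.098], [-0.098, 0.0, -0.995], [0.0, -1.0, -0.0]]
contact_force: [0.8, 0.6, -3.8]
gripper_width: 0.049
```

```bash
python3 - <<'E'
from h import *
s=sense();print(np.round(s['eef_pos'],4),np.round(s['eef_rot'][:,2] if hasattr(s['eef_rot'],'shape') else 0,3),s['gripper_width'],s['time'])
p,d,W=wrist('w7')
hh=cv2.cvtColor(cv2.imread('pics/w7.png'),cv2.COLOR_BGR2HSV)
m=(hh[...,0]>98)&(hh[...,0]<118)&(hh[...,1]>60)&(W[...,2]<.025)&(W[...,2]>-.01)&(abs(W[...,1]-.12)<.08)&(W[...,0]>.5)
q=W[m];r=cv2.minAreaRect(q[:,:2].astype('float32')*1000);print([np.round(a,1) for a in r])
parts(W,band=.006)
E
```

```text
[0.5794 0.108  0.1574] [ 0.098 -0.995 -0.   ] 0.04902029464204453 19.15
[array([631.4, 115.5]), array([198.2,  85.4]), np.float64(5.1)]
part px [274  59  86  98] ztop 0.064 [array([661.5, 116.3]), array([50.4, 45.9]), np.float64(16.5)] med [0.6628 0.1165]
part px [601 245  39  76] ztop 0.069 [array([ 562.5, -105.9]), array([31.3,  6. ]), np.float64(17.6)] med [ 0.5635 -0.1039]
part px [344 406  51  47] ztop 0.062 [array([435.9,  52.7]), array([32.9, 42.8]), np.float64(89.9)] med [0.436  0.0521]
```

View pics/w7.png

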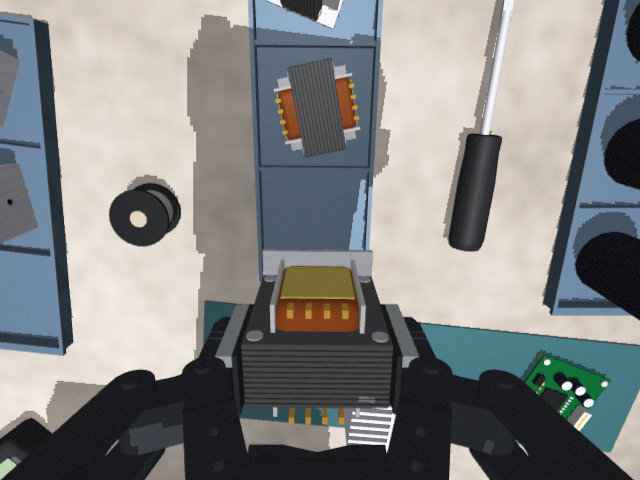

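The transformer is held level and square over its empty front pocket at (312,215). The edge fit gives the pocket centre as (576,111). I'll lower and release.

Call:
servo_tool([
  {"rot": [0, 0, 0], "travel": [-0.003, 0.003, -0.03], "grip": 0},
  {"rot": [0, 0, 0], "travel": [0, 0, -0.035], "grip": 0},
  {"rot": [0, 0, 0], "travel": [0, 0, -0.03], "grip": 0},
  {"rot": [0, 0, 0], "travel": [0, 0, -0.018], "grip": 0},
  {"rot": [0, 0, 0], "travel": [0, 0, -0.01], "grip": 0},
  {"rot": [0, 0, 0], "travel": [0, 0, -0.004], "grip": 0},
  {"rot": [0, 0, 0], "travel": [0, 0, -0.001], "grip": 0},
  {"rot": [0, 0, 0], "travel": [0, 0, 0], "grip": 0},
  {"rot": [0, 0, 0], "travel": [0, 0, 0], "grip": 0},
])

```text
time: 19.95
eef_pos: [0.5769, 0.1127, 0.0305]
eef_rot: [[-0.995, 0.002, 0.101], [-0.101, 0.0, -0.995], [-0.002, -1.0, 0.0]]
contact_force: [0.3, 0.3, -4.2]
gripper_width: 0.0491
```

Call:
servo_tool([
  {"rot": [0, 0, 0], "travel": [0, 0, -0.001], "grip": 0},
  {"rot": [0, 0, 0], "travel": [0, 0, 0], "grip": 1},
  {"rot": [0, 0, 0], "travel": [0, 0, 0], "grip": 1},
  {"rot": [0, 0, 0], "travel": [0, 0, 0], "grip": 1},
  {"rot": [0, 0, 0], "travel": [0, 0, 0], "grip": 1},
  {"rot": [0, 0, 0], "travel": [0, 0, 0], "grip": 1},
  {"rot": [0, 0, 0], "travel": [0, 0, 0.02], "grip": 1},
  {"rot": [0, 0, 0], "travel": [0, 0, 0.04], "grip": 1},
  {"rot": [0, 0, 0], "travel": [0, 0, 0.04], "grip": 1},
  {"rot": [0, 0, 0], "travel": [0, 0, 0.03], "grip": 1},
  {"rot": [0, 0, -0.1], "travel": [-0.0275, -0.0122, 0], "grip": 1},
  {"rot": [0, 0, 0], "travel": [-0.0275, -0.0122, 0], "grip": 1},
  {"rot": [0, 0, 0], "travel": [-0.0275, -0.0122, 0], "grip": 1},
  {"rot": [0, 0, 0], "travel": [-0.0275, -0.0122, 0], "grip": 1},
  {"rot": [0, 0, 0], "travel": [-0.0275, -0.0122, 0], "grip": 1},
  {"rot": [0, 0, 0], "travel": [0, 0, 0], "grip": 1},
  {"rot": [0, 0, 0], "travel": [0, 0, 0], "grip": 1},
])

```text
time: 21.37
eef_pos: [0.4383, 0.0511, 0.1588]
eef_rot: [[-1.0, 0.001, -0.0], [0.0, -0.0, -1.0], [-0.001, -1.0, 0.0]]
contact_force: [1.3, 0.5, 0.2]
gripper_width: 0.0853
```

Directly above the heatsink. Down 0.132, grip, lift.

Call:
servo_tool([
  {"rot": [0, 0, 0], "travel": [0, 0, -0.03], "grip": 1},
  {"rot": [0, 0, 0], "travel": [0, 0, -0.035], "grip": 1},
  {"rot": [0, 0, 0], "travel": [0, 0, -0.035], "grip": 1},
  {"rot": [0, 0, 0], "travel": [0, 0, -0.02], "grip": 1},
  {"rot": [0, 0, 0], "travel": [0, 0, -0.012], "grip": 1},
  {"rot": [0, 0, 0], "travel": [0, 0, 0], "grip": 0},
  {"rot": [0, 0, 0], "travel": [0, 0, 0], "grip": 0},
  {"rot": [0, 0, 0], "travel": [0, 0, 0], "grip": 0},
  {"rot": [0, 0, 0], "travel": [0, 0, 0], "grip": 0},
  {"rot": [0, 0, 0], "travel": [0, 0, 0], "grip": 0},
  {"rot": [0, 0, 0], "travel": [0, 0, 0], "grip": 0},
  {"rot": [0, 0, 0], "travel": [0, 0, 0], "grip": 0},
  {"rot": [0, 0, 0], "travel": [0, 0, 0], "grip": 0},
], newtons=40)

```text
time: 22.45
eef_pos: [0.4398, 0.0513, 0.0274]
eef_rot: [[-1.0, 0.003, 0.001], [-0.001, -0.0, -1.0], [-0.003, -1.0, 0.0]]
contact_force: [0.6, 0.7, 6.6]
gripper_width: 0.0354
```

Call:
servo_tool([
  {"rot": [0, 0, 0], "travel": [0, 0, 0.02], "grip": 0},
  {"rot": [0, 0, 0], "travel": [0, 0, 0.035], "grip": 0},
  {"rot": [0, 0, 0], "travel": [0, 0, 0.035], "grip": 0},
  {"rot": [0, 0, 0], "travel": [0, 0, 0.04], "grip": 0},
  {"rot": [0, 0, 0], "travel": [0.005, 0.0304, 0], "grip": 0},
  {"rot": [0, 0, 0], "travel": [0.005, 0.0304, 0], "grip": 0},
  {"rot": [0, 0, 0], "travel": [0.005, 0.0304, 0], "grip": 0},
  {"rot": [0, 0, 0], "travel": [0.005, 0.0304, 0], "grip": 0},
  {"rot": [0, 0, 0], "travel": [0.005, 0.0304, 0], "grip": 0},
  {"rot": [0, 0, 0], "travel": [0.005, 0.0304, 0], "grip": 0},
  {"rot": [0, 0, 0], "travel": [0.005, 0.0304, 0], "grip": 0},
  {"rot": [0, 0, 0], "travel": [0.005, 0.0304, 0], "grip": 0},
  {"rot": [0, 0, 0], "travel": [0.005, 0.0304, 0], "grip": 0},
  {"rot": [0, 0, 0], "travel": [0.005, 0.0304, 0], "grip": 0},
  {"rot": [0, 0, 0], "travel": [0, 0, 0], "grip": 0},
  {"rot": [0, 0, 0], "travel": [0, 0, 0], "grip": 0},
])

```text
time: 23.78
eef_pos: [0.4882, 0.3562, 0.1558]
eef_rot: [[-1.0, -0.001, 0.003], [-0.003, -0.0, -1.0], [0.001, -1.0, 0.0]]
contact_force: [-0.2, -0.5, -0.8]
gripper_width: 0.0357
```

```bash
python3 - <<'E'
from h import *
s=sense();print(np.round(s['eef_pos'],4),s['gripper_width'],s['time'])
p,d,W=wrist('w8')
hh=cv2.cvtColor(cv2.imread('pics/w8.png'),cv2.COLOR_BGR2HSV)
m=(hh[...,0]>98)&(hh[...,0]<118)&(hh[...,1]>60)&(W[...,2]<.025)&(W[...,2]>-.01)&(abs(W[...,1]-.352)<.08)&(W[...,0]>.4)
q=W[m];r=cv2.minAreaRect(q[:,:2].astype('float32')*1000);print([np.round(a,1) for a in r])
E
```

```text
[0.4882 0.3562 0.1558] 0.03565258990167502 23.7833
[array([542.3, 351.7]), array([ 85.6, 195.6]), np.float64(88.2)]
```

View pics/w8.png

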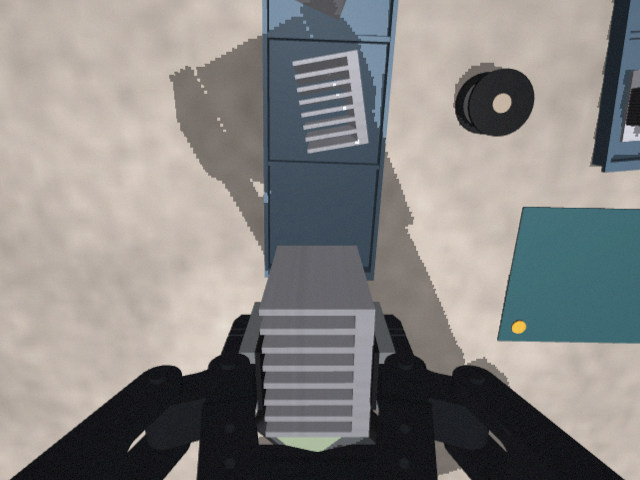

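The heatsink is held level over the empty front pocket at (322,205), whose centre is about (489,354.5). I'll lower, release and retreat.

Call:
servo_tool([
  {"rot": [0, 0, 0], "travel": [0.001, -0.002, -0.03], "grip": 0},
  {"rot": [0, 0, 0], "travel": [0, 0, -0.035], "grip": 0},
  {"rot": [0, 0, 0], "travel": [0, 0, -0.03], "grip": 0},
  {"rot": [0, 0, 0], "travel": [0, 0, -0.018], "grip": 0},
  {"rot": [0, 0, 0], "travel": [0, 0, -0.01], "grip": 0},
  {"rot": [0, 0, 0], "travel": [0, 0, -0.004], "grip": 0},
  {"rot": [0, 0, 0], "travel": [0, 0, -0.001], "grip": 0},
  {"rot": [0, 0, 0], "travel": [0, 0, 0], "grip": 0},
  {"rot": [0, 0, 0], "travel": [0, 0, 0], "grip": 1},
  {"rot": [0, 0, 0], "travel": [0, 0, 0], "grip": 1},
  {"rot": [0, 0, 0], "travel": [0, 0, 0], "grip": 1},
  {"rot": [0, 0, 0], "travel": [0, 0, 0], "grip": 1},
  {"rot": [0, 0, 0], "travel": [0, 0, 0], "grip": 1},
  {"rot": [0, 0, 0], "travel": [0, 0, 0.02], "grip": 1},
  {"rot": [0, 0, 0], "travel": [0, 0, 0.04], "grip": 1},
  {"rot": [0, 0, 0], "travel": [0, 0, 0.04], "grip": 1},
  {"rot": [0, 0, 0], "travel": [0, 0, 0.04], "grip": 1},
  {"rot": [0, 0, 0], "travel": [0, 0, 0.04], "grip": 1},
  {"rot": [0, 0, 0], "travel": [0, 0, 0], "grip": 1},
])

```text
time: 25.42
eef_pos: [0.492, 0.3546, 0.217]
eef_rot: [[-1.0, 0.013, 0.001], [-0.001, 0.006, -1.0], [-0.013, -1.0, -0.006]]
contact_force: [0.5, -0.5, 1.6]
gripper_width: 0.085
```

Call:
servo_tool([
  {"rot": [0, 0, 0], "travel": [-0.025, -0.03, 0.03], "grip": 1},
  {"rot": [0, 0, 0], "travel": [-0.025, -0.03, 0.03], "grip": 1},
  {"rot": [0, 0, 0], "travel": [-0.025, -0.03, 0.03], "grip": 1},
  {"rot": [0, 0, 0], "travel": [-0.025, -0.03, 0.01], "grip": 1},
  {"rot": [0, 0, 0], "travel": [-0.01, -0.03, 0], "grip": 1},
  {"rot": [0, 0, 0], "travel": [0, -0.03, 0], "grip": 1},
  {"rot": [0, 0, 0], "travel": [0, -0.03, 0], "grip": 1},
  {"rot": [0, 0, 0], "travel": [0, -0.03, 0], "grip": 1},
  {"rot": [0, 0, 0], "travel": [0, -0.03, 0], "grip": 1},
  {"rot": [0, 0, 0], "travel": [0, -0.03, 0], "grip": 1},
  {"rot": [0, 0, 0], "travel": [0, 0, 0], "grip": 1},
  {"rot": [0, 0, 0], "travel": [0, 0, 0], "grip": 1},
])

```text
time: 26.42
eef_pos: [0.3913, 0.0663, 0.2945]
eef_rot: [[-1.0, 0.0, -0.002], [0.002, 0.0, -1.0], [-0.0, -1.0, -0.0]]
contact_force: [0.1, 0.9, -0.4]
gripper_width: 0.0853
```

```bash
python3 - <<'E'
from h import *
print(sense()['time'])
for n in('side','scene'):
    p,d=save(n,n+'2'); W=world(n,d); print(n); 
    for nm,x,y in(('sink',489,355),('trafo',576,111),('cap',570,-129),('spk',490,-352)):
        m=(abs(W[...,0]-x/1e3)<.042)&(abs(W[...,1]-y/1e3)<.042)&(W[...,2]>.035)&(W[...,2]<.12)
        q=W[m]; zt=np.percentile(q[:,2],97); t=q[q[:,2]>zt-.006]
        A=np.c_[t[:,:2],np.ones(len(t))]; s=np.linalg.lstsq(A,t[:,2],rcond=None)[0]
        r=cv2.minAreaRect(t[:,:2].astype('float32')*1000)
        print(nm,(x,y),'ztop',round(zt,4),[np.round(a,1) for a in r],'slope',np.round(s[:2],3))
    b=cv2.imread(f'pics/{n}.png').astype(int); m0=[]
    for f in(n,n+'2'):
        h=cv2.cvtColor(cv2.imread(f'pics/{f}.png'),cv2.COLOR_BGR2HSV); WW=W
        m=(h[...,0]>38)&(h[...,0]<75)&(h[...,1]>100)&(W[...,0]>.3)&(W[...,0]<.55)&(abs(W[...,1]+.11)<.1)&(W[...,2]<.03)
        v,u=np.nonzero(m); print('board px',len(u),u.mean().round(1),v.mean().round(1))
E
```

```text
26.4167
side
sink (489, 355) ztop 0.0661 [array([490.1, 355. ]), array([50.4, 38.5]), np.float64(0.5)] slope [-0.008 -0.005]
trafo (576, 111) ztop 0.0664 [array([574.8, 114. ]), array([56.1, 41.4]), np.float64(72.9)] slope [ 0.028 -0.006]
cap (570, -129) ztop 0.085 [array([ 569.9, -126.8]), array([45.9, 49.7]), np.float64(10.8)] slope [-0.013 -0.007]
spk (490, -352) ztop 0.0644 [array([ 491.7, -349.3]), array([43.4, 45.9]), np.float64(45.0)] slope [-0.019  0.011]
board px 402 379.0 223.5
board px 423 379.3 223.7
scene
sink (489, 355) ztop 0.0637 [array([490.6, 353. ]), array([52.9, 36. ]), np.float64(0.1)] slope [-0.01  -0.021]
trafo (576, 111) ztop 0.064 [array([577.6, 112.4]), array([52.5, 45.3]), np.float64(87.2)] slope [-0.051 -0.003]
cap (570, -129) ztop 0.0829 [array([ 571.1, -127. ]), array([47.8, 48.7]), np.float64(1.8)] slope [-0.022 -0.008]
spk (490, -352) ztop 0.0622 [array([ 492.4, -351.2]), array([45.3, 43.5]), np.float64(56.7)] slope [-0.015 -0.018]
board px 307 289.7 222.0
board px 333 290.5 221.7
```

View pics/side2.png

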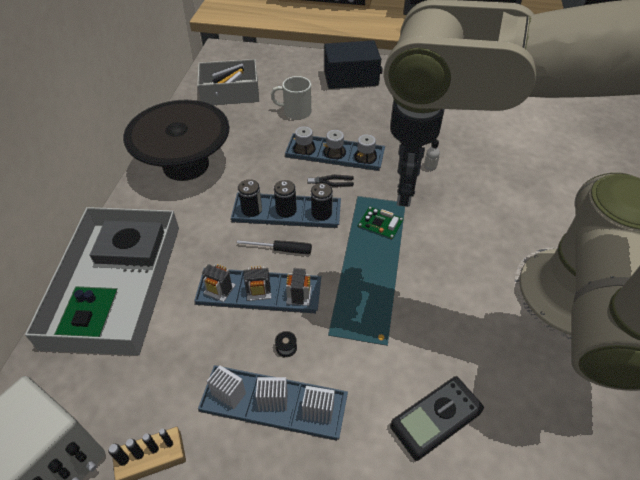

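All four parts stand upright in their own front pockets: speaker at (367,150), capacitor (321,200), transformer (298,285), heatsink (318,403). The board hasn't moved and the arm is clear.

```bash
python3 -c "from rig import job_done; print(job_done())"
```

```text
the job is handed in; nothing more can be done
None
```

All four parts are in the front pockets of their own trays, and the job was handed in at about 26 s of the 120 s limit. I put the loudspeaker away first. The heatsink then waited on the mat while the capacitor and transformer moved to their trays, and it went into its own tray last.

- **Position:** the final side and scene images put each part within about 4 mm of my estimate of its pocket centre; the limit is 28 mm.
- **Height:** every top is within about 2 mm of the expected height in both views.
- **Tilt:** the fitted top surfaces slope 0.02 rad or less for the capacitor, loudspeaker and heatsink. The two views disagree for the transformer (+0.03 and -0.05 rad), which I put down to its uneven top. All are below the 0.12 rad limit.
- **Board:** its image moved less than 1 pixel in both views, so it was not shifted.
- **Arm:** open, and about 0.29 m above the bench, touching nothing.

No check failed. `job_done()` gives no verdict, so I have no confirmation beyond these measurements.

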